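# Scoop the milling ball onto the balance

## Robot

A 6-joint arm with a two-finger parallel gripper is mounted at the origin on the work surface. World frame = base frame: x ahead of the robot, y to its left, z up, the work surface at z = 0. Lengths are in m, angles in rad, forces in N, time in s.
With the tool pointing down it reaches from about 0.275 to 1 m from the base axis. Payload 8.4 kg.
Tool frame: the origin (TCP) lies midway between the tips of the shut fingers; the grasp point (between the pads) lies 19 mm behind it (bot.grip_depth is the distance from the TCP to the grasp point, in m); z points along the fingers, y is the direction in which the jaws open and shut (so a half turn about z gives the same grasp; the last joint's range is limited). The gripper opens to 85 mm and grips with 20 to 120 N. Pads are 22 mm wide; open, the fingers measure 114 mm over their backs; the gripper's body (76 mm by 85 mm) begins 54 mm behind the grasp point. The pads swing forward as they close: fully open they stand 13 mm farther back than shut.
Start: joints at [-1.248, 0.353, 1.633, -0, 1.155, -0.002], TCP at [0.199, -0.592, 0.231] pointing down, gripper open.
Joint ranges: [-2.63, 2.63], [-0.92, 2.1], [0.06, 2.66], [-1.3, 4.44], [0, 2.69], [-3.02, 3.02]. Speed limits (rad/s): [2.22, 2.22, 2.79, 3.14, 3.14, 3.14].

## Interface

Orientations are given as a rotation vector (axis times angle).
In Python, from cell import bot gives the robot as it stands.
- The arm moves only by the shell command python3 -m creep 'ROWS' [OPENING] [FORCE]. ROWS is JSON, a list of rows, each an object with "travel": the shift along the tool's x, y, z each as a share of 300 mm, from -1 to 1, a list of three; "twist": the turn, a rotation vector about the tool's x, y, z each as a share of 90 degrees, from -1 to 1, a list of three. In form: [{"travel": [dx, dy, dz], "twist": [ax, ay, az]}, ...]. A call has 1 to 12 rows; each row is the pose to reach, as a shift and turn from the pose commanded when the call began, along the tool's axes at that moment; what a row does not reach only later rows make up. A row lasts 1/8 s, in which the tool goes at most 62.5 mm and 10.7 degrees, less where a joint would pass 70% of its speed; a pose out of reach is approached as far as the arm can. A call with a number of a shift or a turn outside -1 to 1 is refused whole. A call with a gripper value outside its range is refused whole. OPENING is the closure, from 0 (fully open) to 1 (shut), set as the call begins (- or left out, the last holds). The fingers move at their own pace and stop on an object; FORCE is the grip in N (left out, the last holds). Time passes only in rows, so rows that repeat a pose let the fingers close. It gives the time, the measured TCP pose, the force and the opening at its end, in the units of the state.
- bot.read_state(): the state, without advancing time (a new reading comes with each control period).
- bot.get_image(name): name is "scene" or "top" or "wrist"; returns a dict with "img" (400x640x3 uint8, red, green, blue), "camera_matrix" (3x3 intrinsics, pixels), "k1" (the pictures are not rectified: a ray, as slopes to the right and down, at radius r is drawn at 1 + k1 r^2 times it, then the intrinsics apply), "rvec" (rotation vector, rad) and "tvec" (3), from world to camera coordinates, as OpenCV has them. Camera axes: x right, y down, z forward; pixel columns grow to the right and rows downward; lengths in m; the calibration is good to about 2 mm. A picture is of the moment at which its call begins. There is no depth.
- bot.job_done(): hands the job in, once; it reports no verdict.
The state is a dict: "time": time; "qpos": joint angles; "joint_vel": joint speeds; "effort": joint torques, N m; "eef_pos": TCP position; "tool_rot": TCP orientation; "wrist_force": force on the tool from outside, world axes, zero at the start; "ft_torque": the same for the moment, N m; "gripper_width": finger opening in m.
Only numpy, scipy, OpenCV 4.12 (cv2) and the standard library are available. Lean on these libraries where they do the work, as an engineer would, in place of code of your own. Each camera call takes 0.05 s, during which the arm holds its last target. There are 200 camera calls.

## Task

Take the slotted scoop by its black grip, tip it forward into the leaning glass jar that holds the steel milling ball, and scoop the ball up. Right the scoop, lift it out of the jar and stand it upright on the middle of the balance's pan with the ball still in it, then let go. Do not touch the ball with the fingers.

Things in the scene. Friction and masses are not known exactly. Their poses are not given: they have to be found in the camera images.
- scoop_grip (a point): Steel scoop standing on the bench, 120 g; its black grip (22 x, 18 y, 40 z mm) is on top of an 8 mm shank. Point: grip's centre, 135 above the scoop's underside. Pinch along y from above. Scoop axes: x from open front to back, y across, z up. From here, mm: side walls x -58 to -20, y +-24, 22 high; back wall x -26; shank's foot x -24, z -115.
- scoop_lip (a point): Scoop's front lip, a 40 mm wide, 2 mm thick bar: middle of its front edge's underside, at x -70, z -132 mm from the grip's centre (same axes). The underside behind, x +12 to +50 from here, is 3 mm lower. A slot across the floor, 4 to 24 behind this edge, seats the ball (centre x +14, z +12), safe to 35 degrees of tilt.
- jar: Glass jar holding the ball (an identical one is empty), fixed on a grey 150 x 150 mm rest. Origin: centre of the rest's underside; z up. The jar leans 12 degrees to this -x, roughly to the robot, so its floor falls to -x. Mouth 100 mm wide inside, 108 outside, centred 90 mm from the inner floor along the leaning axis; rim's top 130 mm above the bench.
- jar_floor (a point): Centre of the jar's inner floor (x -1, z +31 mm from jar, same axes, which are not leaned). The floor is flat, 65 mm in radius, falling 12 degrees to -x. Walls run straight, 65 mm from the leaning axis, for 57 mm, then narrow to the mouth. Pushed to -x along the floor, the scoop's lip meets the wall with its corners when its middle is 61 mm from here.
- ball_center (a point): Centre of the dark polished steel milling ball, 28 mm across, about 90 g, slippery. It rolls freely and rests in the jar's lowest corner, against the wall on the jar's -x side. The lip, kept within 3 mm of the floor with the scoop tipped forward about 30 degrees from upright, slides under it until the ball drops into the slot, with the lip's middle about 59 mm from the floor's centre.
- pan (a point): Centre of the top of the balance's square steel pan, 130 x 130 mm, fixed, 60 mm above the bench; z up, x away from the display. The balance's white body, 180 mm wide, 44 mm high, reaches 155 mm to -x and 95 mm to +x from here.
There are look-alikes about, which are no part of the job. What is shaped like the part that bears scoop_grip but orange or pink is not meant.

How it is judged:
By the outcome, as a careful person would: the job done as asked, in the order asked, and still so for the second after the job is handed in, with the robot touching nothing.
It also fails if it takes over 48 s, if anything falls off the work surface, if the arm or the gripper's body presses on something with over 40 N, if the wrist force passes 120 N, or if a joint passes its speed limit or range.

## Working session

There is one attempt and no reset: what is moved stays moved. The work goes in short steps, Python scripts to look and compute and a shell command to move; the robot and the scene stay as the last step left them, time stands still between calls to the robot, and variables do not carry over. Pictures are saved under pics/ and viewed, about 8 in all and at most 12, crops included, and the job is handed in when it is done.

```bash
mkdir -p pics; ls
cat > h.py <<'E'
import numpy as np, cv2
from cell import bot
from scipy.spatial.transform import Rotation as R
def cam(n):
    d=bot.get_image(n); np.savez('pics/%s_last.npz'%n,**d); return d
def load(n): return dict(np.load('pics/%s_last.npz'%n))
def ray(d,u,v):
    K=d['camera_matrix'];k1=float(d['k1'])
    p=cv2.undistortPoints(np.array([[[u,v]]],float),K,np.array([k1,0,0,0,0]))[0,0]
    Rm=cv2.Rodrigues(np.array(d['rvec'],float))[0]; t=np.array(d['tvec'],float).ravel()
    return -Rm.T@t, Rm.T@np.array([p[0],p[1],1.])
def onz(d,u,v,z):
    c,r=ray(d,u,v); return c+r*(z-c[2])/r[2]
def proj(d,P):
    return cv2.projectPoints(np.atleast_2d(np.array(P,float)),np.array(d['rvec'],float),np.array(d['tvec'],float),d['camera_matrix'],np.array([float(d['k1']),0,0,0,0]))[0][:,0]
def tri(obs):
    A=np.zeros((3,3));b=np.zeros(3)
    for d,u,v in obs:
        c,r=ray(d,u,v); r=r/np.linalg.norm(r); M=np.eye(3)-np.outer(r,r); A+=M;b+=M@c
    return np.linalg.solve(A,b)
def rel(pos,Rt,pos0=None,R0=None):
    "rows numbers: pos/R target TCP (world) relative to present commanded pose"
    s=bot.read_state()
    p0=np.array(s['eef_pos']) if pos0 is None else pos0
    R0=R.from_rotvec(s['tool_rot']) if R0 is None else R0
    return R0.inv().apply(np.array(pos)-p0)/.3,(R0.inv()*Rt).as_rotvec()/(np.pi/2)
E
python3 - <<'E'
from h import *
for n in ['scene','top','wrist']:
    d=cam(n); cv2.imwrite('pics/%s1.png'%n,d['img'][:,:,::-1]); c,r=ray(d,320,200); print(n,c,r)
s=bot.read_state(); print(s)
E
```

```text
pics
scene [0.99180844 0.18192177 0.74140898] [-0.6028675  -0.2676479  -0.75161422]
top [ 0.39327087 -0.0507866   1.04673718] [ 0.07543425  0.00371539 -0.99721432]
wrist [ 0.26365537 -0.57114511  0.37249051] [-0.24721893 -0.0901571  -0.96478796]
{'time': 0.15, 'qpos': array([-1.24840641e+00,  3.53483801e-01,  1.63396543e+00,  3.67032074e-05,
        1.15522782e+00, -2.40740088e-03]), 'joint_vel': array([ 0.00087589, -0.00277541, -0.00255234,  0.00060069,  0.00090858,
       -0.0010187 ]), 'effort': array([-7.92856008e-04, -6.05638218e+01, -3.42337418e+01,  7.83649114e-06,
        6.11450188e-03, -2.54426590e-05]), 'eef_pos': array([ 0.19933576, -0.59196457,  0.23073653]), 'tool_rot': array([-3.09919852e+00, -5.07753880e-01,  2.19225813e-04]), 'wrist_force': array([ 0.10101414, -0.83669618,  0.8705689 ]), 'ft_torque': array([0.03426192, 0.00882202, 0.01433689]), 'gripper_width': 0.08511542583225856}
```

View pics/top1.png

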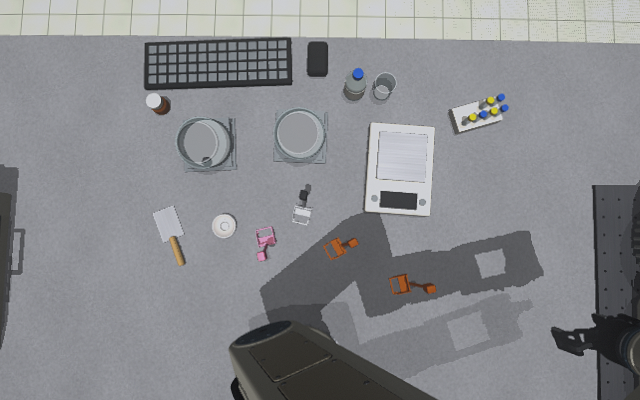

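View pics/scene1.png

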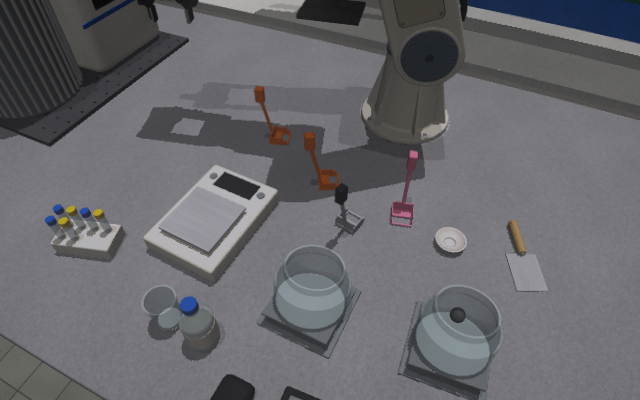

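The top picture shows the scoop candidates at: black (305,192) with basket (302,215), orange (345,245) and (410,287), pink (265,245). I choose the black one. The ball is in the left jar (206,160), and the right jar (300,133) is empty. The balance is at (401,160).

Run:
```python
from h import *
t=load('top')['img'][:,:,::-1]; s=load('scene')['img'][:,:,::-1]
def c(i,x,y,w,h,W,H): return cv2.resize(i[y:y+h,x:x+w],(W,H),interpolation=cv2.INTER_CUBIC)
a=np.hstack([c(t,280,175,50,56.__int__(),268,300),c(t,160,105,90,75,360,300),c(t,355,115,86,150,172,300)])
b=np.hstack([c(s,320,170,60,75,240,300),c(s,395,275,112,120,280,300),c(s,140,160,140,150,280,300)])
cv2.imwrite('pics/crop1.png',np.vstack([a,b]))
```

```text
File "<stdin>", line 4
    a=np.hstack([c(t,280,175,50,56.__int__(),268,300),c(t,160,105,90,75,360,300),c(t,355,115,86,150,172,300)])
                                  ^
SyntaxError: invalid decimal literal
```

Run:
```python
from h import *
t=load('top')['img'][:,:,::-1]; s=load('scene')['img'][:,:,::-1]
def c(i,x,y,w,h,W,H): return cv2.resize(i[y:y+h,x:x+w],(W,H),interpolation=cv2.INTER_CUBIC)
a=np.hstack([c(t,280,175,50,56,268,300),c(t,165,110,80,75,320,300),c(t,355,115,86,106,212,300)[:,:]])
b=np.hstack([c(s,325,170,50,75,200,300),c(s,395,275,120,120,300,300),c(s,140,160,140,140,300,300)])
cv2.imwrite('pics/crop1.png',np.vstack([a,b]))
```

```text
(no output)
```

View pics/crop1.png

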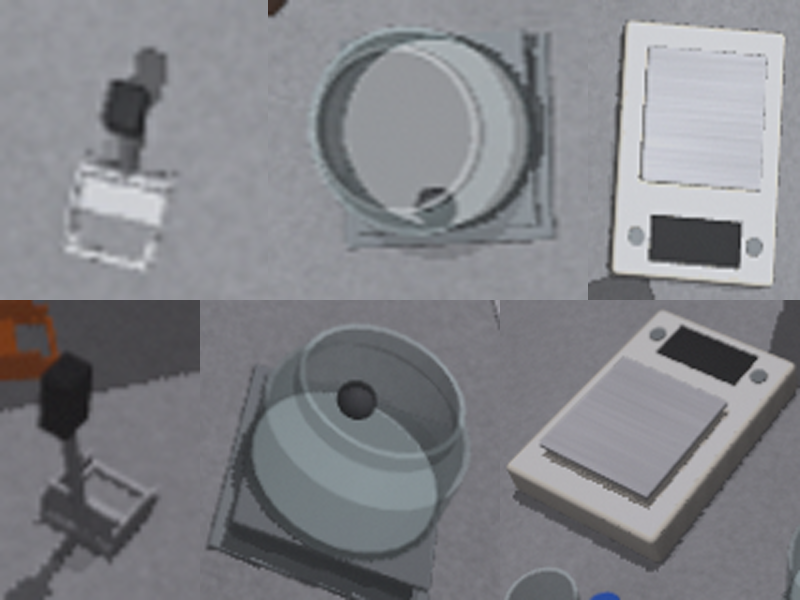

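```bash
cat > fit.py <<'E'
from h import *
from scipy.optimize import least_squares
T=load('top');S=load('scene')
def tf(p,P): 
    P=np.atleast_2d(P); c,s=np.cos(p[2]),np.sin(p[2]); return np.c_[p[0]+c*P[:,0]-s*P[:,1],p[1]+s*P[:,0]+c*P[:,1],P[:,2]]
def fit(obs,x0):
    def f(p): return np.concatenate([(proj(d,tf(p,m))[0]-uv) for d,m,uv in obs])
    r=least_squares(f,x0,loss='soft_l1'); print(np.round(r.x,4),np.round(r.fun.reshape(-1,2),1).tolist()); return r.x
g=.135
sc=fit([(T,[0,0,.155],(303.5,195.1)),(S,[0,0,g],(341.5,194.2)),(T,[-.02,.024,.022],(295.3,205.8)),(T,[-.02,-.024,.022],(312.6,208.2)),
 (S,[-.058,.024,.022],(364.2,217.5)),(S,[-.058,-.024,.022],(347.5,209.2)),(S,[-.02,-.024,.022],(335.5,222.5))],[.4,0,0])
pan=fit([(T,[a,b,.06],uv) for (a,b),uv in zip([(.065,.065),(.065,-.065),(-.065,-.065),(-.065,.065)],[(380.1,130.9),(427.6,134.4),(424.7,182.1),(376.5,179.0)])],[.5,-.2,0])
z=.0
jar=fit([(T,[-.075,-.075,z],(236.25,169.5)),(T,[-.075,.075,z],(184.25,171.7)),(T,[.075,-.075,z],(235.5,118)),(S,[-.0197,0,.119],(468.2,311.4))],[.5,.3,0])
np.savez('fit.npz',sc=sc,pan=pan,jar=jar)
l=np.radians(12);ax=np.array([-np.sin(l),0,np.cos(l)]);ex=np.array([np.cos(l),0,np.sin(l)]);ey=np.array([0,1,0])
F=np.array([-.001,0,.031]); th=np.linspace(0,2*np.pi,60)
circ=lambda h,r:F+h*ax+r*(np.cos(th)[:,None]*ex+np.sin(th)[:,None]*ey)
ball=F-(.065-.014)*ex+.014*ax
def show(name):
    out=[]
    for d,wins in ((T,[(275,175,60,60),(165,100,80,80)]),(S,[(320,165,70,80),(385,265,130,130)])):
        im=cv2.resize(d['img'][:,:,::-1],None,fx=6,fy=6,interpolation=cv2.INTER_CUBIC)
        def dr(P,c,cl=True): cv2.polylines(im,[np.int32(np.round((proj(d,P)+.5)*6-.5))],cl,c,1)
        for b,h in ((.135-.02,0),(.155,0)): dr(tf(sc,[[.011,.009,b],[-.011,.009,b],[-.011,-.009,b],[.011,-.009,b]]),(0,0,255))
        dr(tf(sc,[[-.02,.024,.022],[-.058,.024,.022],[-.058,-.024,.022],[-.02,-.024,.022]]),(0,255,0))
        dr(tf(sc,[[-.058,.02,.003],[-.07,.02,.003],[-.07,-.02,.003],[-.058,-.02,.003]]),(255,0,0))
        dr(tf(jar,[[-.075,-.075,0],[.075,-.075,0],[.075,.075,0],[-.075,.075,0]]),(0,0,255))
        dr(tf(jar,circ(0,.065)),(0,255,0));dr(tf(jar,circ(.090,.054)),(255,0,0));dr(tf(jar,ball+.014*np.c_[np.cos(th),np.sin(th),0*th]),(0,255,255))
        for x,y,w,h in wins: out.append(cv2.resize(im[y*6:(y+h)*6,x*6:(x+w)*6],(400,300) if 0 else (390,300)))
    cv2.imwrite(name,np.vstack([np.hstack(out[:2]),np.hstack(out[2:])]))
show('pics/ov1.png')
print('ball',tf(jar,ball))
E
python3 fit.py
```

```text
[ 0.4724 -0.0037 -0.2561] [[-1.5, -0.3], [-0.2, -0.8], [-1.1, -2.1], [-1.8, 0.2], [-0.7, 0.7], [-1.5, -1.7], [0.1, -4.9]]
[ 0.5899 -0.2662 -0.0572] [[-0.4, 0.1], [0.1, 0.2], [0.3, 0.1], [0.0, -0.5]]
[0.6269 0.2759 0.0567] [[-0.6, -0.3], [-0.5, -0.5], [-0.9, -0.0], [-1.0, -0.9]]
ball [[0.57315854 0.27287659 0.03409057]]
```

View pics/ov1.png

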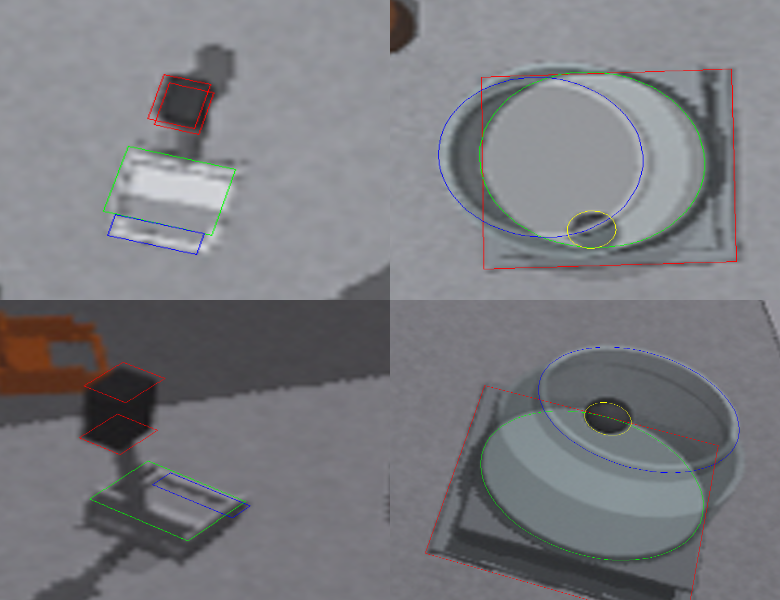

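The overlay shows the jar model (rest red, mouth blue, floor green, ball yellow) lying on the picture in both views. The scoop model is about 1 px off, and the choice of the black scoop is confirmed. I refit the scoop and work out the approach.

```bash
cat > refit.py <<'E'
from fit import *
sc=fit([(T,[0,0,.155],(303.5,195.1)),(S,[0,0,g],(341.5,194.2)),(T,[-.02,.024,.022],(295.3,205.8)),(T,[-.02,-.024,.022],(312.6,208.2)),
 (T,[-.07,.02,.003],(293.2,221.4)),(T,[-.07,-.02,.003],(307.3,225)),(S,[-.07,.02,.003],(364.5,219.1)),(S,[-.058,-.024,.022],(347.5,209.2)),(S,[-.02,-.024,.022],(335.8,218.3))],[.47,0,-.25])
np.savez('fit.npz',sc=sc,pan=pan,jar=jar)
Rt=R.from_euler('z',sc[2])*R.from_rotvec([np.pi,0,0])
print(Rt.as_rotvec(), rel([sc[0],sc[1],.25],Rt))
E
python3 refit.py | tail -3
```

```text
ball [[0.57315854 0.27287659 0.03409057]]
[ 0.4727 -0.0042 -0.2308] [[-1.3, -0.4], [-0.5, -0.7], [-0.8, -2.0], [-1.4, -0.1], [-1.4, 0.4], [-1.8, 0.3], [-0.8, -0.2], [-2.4, -1.8], [-0.8, -0.6]]
[ 3.12070219e+00 -3.61693562e-01 -2.21473431e-17] (array([ 1.48871013, -1.56627081, -0.06245945]), array([-6.78841624e-04,  1.69314019e-04,  3.53677585e-01]))
```

```bash
python3 -m creep '[{"travel":[0.2,-0.2,-0.05],"twist":[0,0,0.1]},{"travel":[0.98,-0.98,-0.06],"twist":[0,0,0.35]},{"travel":[0.98,-0.98,-0.06],"twist":[0,0,0.35]},{"travel":[0.98,-0.98,-0.06],"twist":[0,0,0.35]},{"travel":[0.98,-0.98,-0.06],"twist":[0,0,0.35]},{"travel":[0.98,-0.98,-0.06],"twist":[0,0,0.35]},{"travel":[0.98,-0.98,-0.06],"twist":[0,0,0.35]},{"travel":[0.98,-0.98,-0.06],"twist":[0,0,0.35]}]' 0 100
python3 - <<'E'
from h import *
sc=np.load('fit.npz')['sc']
Rt=R.from_euler('z',sc[2])*R.from_rotvec([np.pi,0,0])
print(rel([sc[0],sc[1],.25],Rt))
E
```

```text
time: 1.15
eef_pos: [0.3851, -0.2175, 0.2493]
tool_rot: [-3.122, 0.346, -0.0]
wrist_force: [-0.6, -0.9, 0.5]
gripper_width: 0.0856
(array([ 0.12887217, -0.75793192, -0.0018343 ]), array([-3.17282482e-04, -7.64938280e-05,  6.17842060e-03]))
```

```bash
python3 -m creep '[{"travel":[0.03,-0.2,0],"twist":[0,0,0]},{"travel":[0.13,-0.75,0],"twist":[0,0,0.006]},{"travel":[0.13,-0.75,0],"twist":[0,0,0.006]},{"travel":[0.13,-0.75,0],"twist":[0,0,0.006]},{"travel":[0.13,-0.75,0],"twist":[0,0,0.006]},{"travel":[0.13,-0.75,0],"twist":[0,0,0.006]},{"travel":[0.13,-0.75,0],"twist":[0,0,0.006]}]'
python3 - <<'E'
from h import *
d=cam('wrist'); print(bot.read_state()['joint_vel'])
sc=np.load('fit.npz')['sc']
im=d['img'][:,:,::-1].copy()
from scipy.spatial.transform import Rotation
c,s=np.cos(sc[2]),np.sin(sc[2]); Rz=np.array([[c,-s,0],[s,c,0],[0,0,1]])
M=np.array([[0,0,.155],[.011,.009,.155],[-.011,.009,.155],[-.011,-.009,.155],[.011,-.009,.155],[-.07,.02,.003],[-.07,-.02,.003],[-.02,.024,.022],[-.02,-.024,.022],[-.058,.024,.022],[-.058,-.024,.022]])
p=proj(d,M@Rz.T+[sc[0],sc[1],0]); print(np.round(p).tolist())
for q in p: cv2.circle(im,tuple(int(v) for v in q),2,(0,255,0),1)
cv2.imwrite('pics/w2.png',im)
E
```

```text
time: 2.02
eef_pos: [0.4721, -0.0105, 0.2492]
tool_rot: [3.119, -0.37, -0.0]
wrist_force: [0.5, 0.2, -0.3]
gripper_width: 0.0854
[ 0.00253779 -0.00061326 -0.00314788  0.00186875  0.00025195  0.00305317]
[[310.0, 205.0], [298.0, 192.0], [299.0, 218.0], [321.0, 218.0], [320.0, 192.0], [299.0, 223.0], [328.0, 223.0], [294.0, 191.0], [331.0, 191.0], [294.0, 219.0], [331.0, 219.0]]
```

View pics/w2.png

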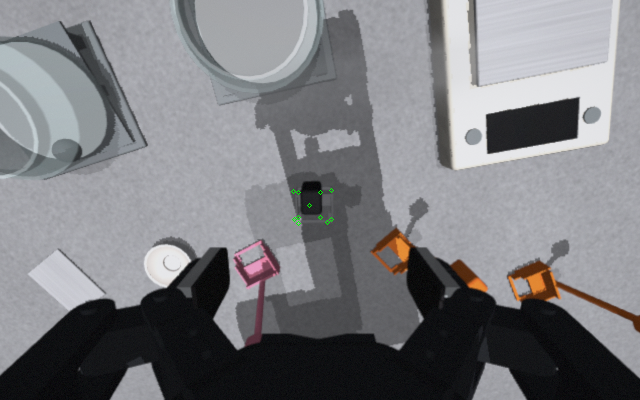

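The wrist picture shows the black grip at about (311,204), within 2 px of the prediction. I refine that numerically.

Run:
```python
from h import *
d=load('wrist'); g=d['img'].max(2)[170:235,285:345].astype(int)
print(g[8:52:2,8:46:2])
```

```text
[[ 78  79  80  83  82  82  81  83  80  83  80  80  82  81  80  80  80  79
   81]
 [ 81  80  79  80  80  79  77  78  79  70  67  66  64  74  79  79  81  80
   80]
 [ 81  79  79  79  82  46  24  17  16  16  16  10  13  23  73  81  81  82
   82]
 [ 83  81  78  80  77  16   9  11   9  13   8  13   6  16  57  81  82  83
   82]
 [ 80  80  77  80  57  15   7  11  15  14  10  11  10   8  50  82  84  83
   80]
 [ 80  77  76  96  61  13  10   9  13  15  13  10  12  10  53  98 101  99
  100]
 [ 78  84  74  80  30  21  20  20  20  18  21  21  24  17  41  75  76  76
   74]
 [ 79  91  74  67  26  33  34  31  31  33  31  33  33  30  37  68  68  69
   69]
 [ 80  85  78  75  31  37  36  37  37  38  41  39  39  34  39  89  91  90
   91]
 [ 82  89  96  96  27  36  39  38  40  40  40  40  37  32  40  96  98  99
   98]
 [ 83  88  77  96  30  37  41  40  37  37  41  39  41  33  39  98 100  98
   97]
 [ 84  88  79  95  35  36  38  39  37  38  36  39  39  33  41  98  99  98
  100]
 [ 98  88  78  95  32  37  32  37  37  36  40  41  37  34  40  95  97  99
   98]
 [105  86  76  96  41  33  36  35  39  37  37  36  40  33  40  95  98  97
   96]
 [134  87  80  84  40  31  36  41  36  38  36  38  38  33  29  80  84  82
   81]
 [145  90  79  74  33  32  35  36  36  36  37  35  36  33  25  79  81  83
   79]
 [148 110  82  75  31  34  38  36  36  34  37  36  38  35  29  77  80  82
   80]
 [146 112  85  76  56  31  36  33  34  36  30  34  36  32  50  78  80  80
   84]
 [142 142  88  92  80  64  46  49  49  49  48  48  53  67  75  81  82  79
   94]
 [147 143  87 126  90  81  75  78  81  80  80  81  77  78  78  81  79  78
   95]
 [147 143 108 142 126  80  77  80  77  76  78  79  81  77  78  82  80  82
   95]
 [150 146 161 146 111  93  92  94  93  93  93  93  93  96  93  94  94  93
   97]]
```

Run:
```python
from h import *
d=load('wrist'); f=dict(np.load('fit.npz')); sc=f['sc']; p=onz(d,311.3,202.2,.155); print(p,sc)
sc[:2]=p[:2]; s=bot.read_state(); Rt=R.from_rotvec(s['tool_rot']); yaw=np.arctan2(*Rt.as_matrix()[[1,0],0]); print(yaw)
np.savez('fit.npz',**f)
print(rel([p[0],p[1],.116],R.from_euler('z',sc[2])*R.from_rotvec([np.pi,0,0])))
```

```text
[ 0.47480458 -0.0061176   0.155     ] [ 0.47266551 -0.00415298 -0.23077302]
-0.23609102543571087
(array([ 0.00537405, -0.01621569,  0.44414449]), array([ 1.75269117e-04,  8.47573177e-05, -3.38553624e-03]))
```

```bash
python3 -m creep '[{"travel":[0.005,-0.016,0.15],"twist":[0,0,0]},{"travel":[0.005,-0.016,0.32],"twist":[0,0,0]},{"travel":[0.005,-0.016,0.40],"twist":[0,0,0]},{"travel":[0.005,-0.016,0.444],"twist":[0,0,0]},{"travel":[0.005,-0.016,0.444],"twist":[0,0,0]},{"travel":[0.005,-0.016,0.444],"twist":[0,0,0]}]' 0 100
python3 -m creep '[{"travel":[0,0,0],"twist":[0,0,0]},{"travel":[0,0,0],"twist":[0,0,0]},{"travel":[0,0,0],"twist":[0,0,0]},{"travel":[0,0,0],"twist":[0,0,0]},{"travel":[0,0,0],"twist":[0,0,0]},{"travel":[0,0,0],"twist":[0,0,0]},{"travel":[0,0,0],"twist":[0,0,0]},{"travel":[0,0,0],"twist":[0,0,0]}]' 1 100
```

```text
time: 2.82
eef_pos: [0.4759, -0.0052, 0.1171]
tool_rot: [-3.12, 0.368, -0.003]
wrist_force: [-0.6, 0.1, 0.2]
gripper_width: 0.0855
time: 3.82
eef_pos: [0.4752, -0.005, 0.1163]
tool_rot: [3.12, -0.367, 0.0]
wrist_force: [0.3, -0.1, 6.6]
gripper_width: 0.0169
```

```bash
cat >> h.py <<'E'
GO=[0,0,.0187]  # grip centre = TCP - GO along tool
def lip_pose(frame,lip,tilt):
    "TCP pose for scoop lip at lip (m, in frame x,y,yaw; z world) tipped forward by tilt deg"
    Rf=R.from_euler('z',frame[2]); Rs=Rf*R.from_euler('y',-tilt,degrees=True)
    o=np.array([frame[0],frame[1],0])+Rf.apply(lip)+Rs.apply([.07,0,.132])
    Rt=Rs*R.from_rotvec([np.pi,0,0]); return o+Rt.apply(GO),Rt
def lip_now(frame,ret=False):
    s=bot.read_state(); Rt=R.from_rotvec(s['tool_rot']); Rs=Rt*R.from_rotvec([-np.pi,0,0]); Rf=R.from_euler('z',frame[2])
    o=np.array(s['eef_pos'])-Rt.apply(GO)-Rs.apply([.07,0,.132]); l=Rf.inv().apply(o-[frame[0],frame[1],0])
    e=(Rf.inv()*Rs).as_euler('zyx',degrees=True)
    return np.round(l,4),np.round(-e[1],1),np.round(e[[0,2]],1)
def floorz(x): return .031+(x+.001)*np.tan(np.radians(12))
E
python3 - <<'E'
from h import *
f=np.load('fit.npz'); j=f['jar']
print(lip_now(j)); np.set_printoptions(precision=3,suppress=True)
P,Rt=lip_pose(j,[-.03,0,.18],30); print(P,rel(P,Rt)); print(lip_now(f['sc']))
E
```

```text
(array([-0.2344, -0.2518,  0.003 ]), np.float64(0.0), array([-16.7,  -0. ]))
[0.601 0.274 0.313] (array([ 0.191, -1.003, -0.656]), array([ 0.049,  0.331, -0.181]))
(array([-0.07 ,  0.001,  0.003]), np.float64(0.0), array([-0.2, -0. ]))
```

```bash
python3 -m creep '[{"travel":[0,0,-0.1],"twist":[0,0,0]},{"travel":[0,0,-0.3],"twist":[0,0,0]},{"travel":[0,0,-0.5],"twist":[0,0,0]},{"travel":[0.02,-0.1,-0.65],"twist":[0.005,0.03,-0.02]},{"travel":[0.06,-0.3,-0.656],"twist":[0.015,0.1,-0.06]},{"travel":[0.1,-0.5,-0.656],"twist":[0.03,0.18,-0.1]},{"travel":[0.13,-0.7,-0.656],"twist":[0.035,0.24,-0.13]},{"travel":[0.17,-0.88,-0.656],"twist":[0.045,0.3,-0.165]},{"travel":[0.191,-1.0,-0.656],"twist":[0.049,0.331,-0.181]},{"travel":[0.191,-1.0,-0.656],"twist":[0.049,0.331,-0.181]},{"travel":[0.191,-1.0,-0.656],"twist":[0.049,0.331,-0.181]},{"travel":[0.191,-1.0,-0.656],"twist":[0.049,0.331,-0.181]}]'
python3 - <<'E'
from h import *
f=np.load('fit.npz'); j=f['jar']; print(lip_now(j)); s=bot.read_state();print(s['qpos'],s['wrist_force'],s['ft_torque'])
ds=[cam(n) for n in ('scene','top','wrist')]
P,Rt=lip_pose(j,[-.03,0,.18],30); 
s_=bot.read_state(); Rt=R.from_rotvec(s_['tool_rot']);Rs=Rt*R.from_rotvec([-np.pi,0,0]); o=np.array(s_['eef_pos'])-Rt.apply(GO)
M=np.array([[-.07,.02,-.132],[-.07,-.02,-.132],[-.058,.024,-.113],[-.058,-.024,-.113],[-.026,.024,-.113],[-.026,-.024,-.113],[.011,.009,.02],[.011,-.009,.02],[-.024,0,-.115]])
out=[]
for d,(x,y,w,h) in zip(ds,[(370,180,180,180),(140,70,130,130),(160,60,320,320)]):
    im=cv2.resize(d['img'][:,:,::-1],None,fx=4,fy=4,interpolation=cv2.INTER_CUBIC)
    for q in proj(d,Rs.apply(M)+o): cv2.circle(im,tuple(int(v*4+2) for v in q),4,(0,255,0),1)
    out.append(cv2.resize(im[y*4:(y+h)*4,x*4:(x+w)*4],(400 if w<200 else 400,400)))
cv2.imwrite('pics/a3.png',np.hstack(out[:2]))
cv2.imwrite('pics/a3w.png',out[2])
E
```

```text
time: 5.32
eef_pos: [0.6004, 0.2725, 0.3129]
tool_rot: [-3.019, -0.083, -0.808]
wrist_force: [0.1, -0.8, -0.7]
gripper_width: 0.0166
(array([-0.0307, -0.0019,  0.1798]), np.float64(30.0), array([-0.1, -0. ]))
[ 0.54620284  0.12666497  1.84747735 -0.3603217   0.72946027  2.27849171] [ 0.05101607 -0.79942307 -0.73599331] [-0.02661132  0.39379695 -0.01412887]
```

View pics/a3.png

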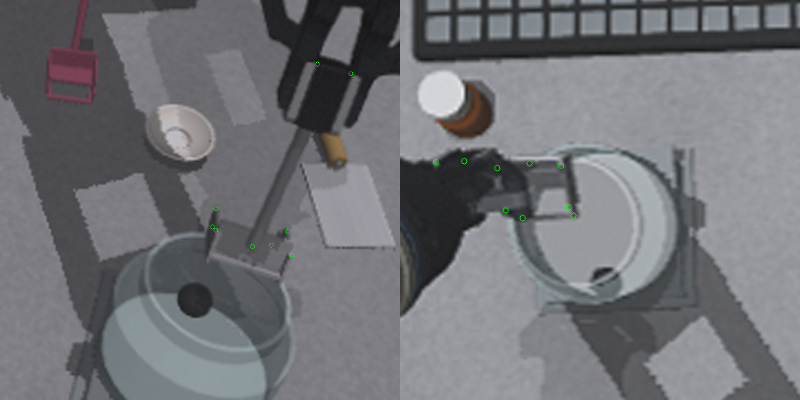

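The picture shows the scoop tipped over the jar's mouth, where the model predicts it, with the ball at the near corner and no contact. I check the ball's position against the jar frame and work out the descent.

Run:
```python
from h import *
np.set_printoptions(precision=4,suppress=True)
f=np.load('fit.npz'); j=f['jar']; T=load('top');S=load('scene')
# dark blob centroid for the ball
for d,(x,y,w,h) in ((T,(195,150,25,20)),(S,(440,295,36,36))):
    pass
p=tri([(T,206,160.2),(S,457.3,314.5)]); print(p, R.from_euler('z',-j[2]).apply(p-[j[0],j[1],0]), 'pred -.0538 0 .0341')
np.set_printoptions(precision=3,suppress=True)
for l in ([-.028,0,.10],[-.028,0,.04]): print(rel(*lip_pose(j,l,30)))
```

```text
[0.5736 0.2713 0.0395] [-0.0534 -0.0016  0.0395] pred -.0538 0 .0341
(array([-0.127, -0.006,  0.235]), array([-0.   , -0.   , -0.001]))
(array([-0.227, -0.005,  0.408]), array([-0.   , -0.   , -0.001]))
```

```bash
python3 -m creep '[{"travel":[-0.03,-0.003,0.06],"twist":[0,0,0]},{"travel":[-0.08,-0.003,0.14],"twist":[0,0,0]},{"travel":[-0.127,-0.003,0.235],"twist":[0,0,0]},{"travel":[-0.165,-0.003,0.30],"twist":[0,0,0]},{"travel":[-0.20,-0.003,0.36],"twist":[0,0,0]},{"travel":[-0.22,-0.003,0.395],"twist":[0,0,0]},{"travel":[-0.227,-0.003,0.408],"twist":[0,0,0]},{"travel":[-0.227,-0.003,0.408],"twist":[0,0,0]}]'
python3 - <<'E'
from h import *
np.set_printoptions(precision=4,suppress=True)
f=np.load('fit.npz'); j=f['jar']; print(lip_now(j),floorz(-.028)); s=bot.read_state();print(s['wrist_force'],s['ft_torque'])
print(rel(*lip_pose(j,[-.028,-.0005,floorz(-.028)],30)))
print('down 1mm',R.from_rotvec(s['tool_rot']).inv().apply([0,0,-.001/.3]))
E
```

```text
time: 6.48
eef_pos: [0.6029, 0.2747, 0.1732]
tool_rot: [-3.018, -0.085, -0.81]
wrist_force: [-0.1, 0.5, -1.9]
gripper_width: 0.0165
(array([-0.0278,  0.0002,  0.0401]), np.float64(30.0), array([-0. ,  0.1])) 0.0252609728349094
[-0.0794  0.5284 -1.8518] [0.0306 0.3649 0.0421]
(array([-0.025 ,  0.0021,  0.0428]), array([-0.0005, -0.0004, -0.0003]))
down 1mm [-0.0017  0.      0.0029]
```

```bash
python3 -m creep '[{"travel":[-0.01,0,0.017],"twist":[0,0,0]},{"travel":[-0.0184,0,0.0318],"twist":[0,0,0]},{"travel":[-0.0184,0,0.0318],"twist":[0,0,0]}]'
for i in 1 2 3; do python3 -m creep '[{"travel":[-0.0017,0,0.0029],"twist":[0,0,0]},{"travel":[-0.0017,0,0.0029],"twist":[0,0,0]}]' | egrep 'eef|force'; done
python3 -c "
from h import *
j=np.load('fit.npz')['jar'];print(lip_now(j))"
```

```text
time: 6.85
eef_pos: [0.6024, 0.2745, 0.1613]
tool_rot: [-3.019, -0.086, -0.808]
wrist_force: [0.0, 1.0, -1.1]
gripper_width: 0.0168
eef_pos: [0.6026, 0.2747, 0.1609]
wrist_force: [-0.2, 0.2, -1.3]
eef_pos: [0.6026, 0.2747, 0.1598]
wrist_force: [0.1, -0.5, -0.4]
eef_pos: [0.6028, 0.2748, 0.1591]
wrist_force: [-1.2, -0.1, 2.3]
(array([-0.0279,  0.0004,  0.026 ]), np.float64(30.0), array([0. , 0.1]))
```

Run:
```python
from h import *
np.set_printoptions(precision=5,suppress=True)
j=np.load('fit.npz')['jar']; s=bot.read_state(); Rt=R.from_rotvec(s['tool_rot']); l=np.radians(12)
Rj=R.from_euler('z',j[2])
print('10mm slide',Rt.inv().apply(Rj.apply([-np.cos(l)*.01,0,-np.sin(l)*.01]))/.3,'0.5 up',Rt.inv().apply([0,0,.0005])/.3)
```

```text
10mm slide [-0.03169 -0.      -0.01032] 0.5 up [ 0.00083 -0.      -0.00144]
```

```bash
python3 -m creep '[{"travel":[-0.009,0,-0.004],"twist":[0,0,0]},{"travel":[-0.0185,0,-0.0071],"twist":[0,0,0]},{"travel":[-0.028,0,-0.0102],"twist":[0,0,0]},{"travel":[-0.0375,0,-0.0133],"twist":[0,0,0]},{"travel":[-0.047,0,-0.0164],"twist":[0,0,0]},{"travel":[-0.0565,0,-0.0195],"twist":[0,0,0]},{"travel":[-0.0565,0,-0.0195],"twist":[0,0,0]}]'
cat > st.py <<'E'
from h import *
j=np.load('fit.npz')['jar'];l,t,e=lip_now(j);s=bot.read_state();a=np.radians(12)
print(l,t,e,'along',-( (l[0]+.001)*np.cos(a)+(l[2]-.031)*np.sin(a)),'above',-(l[0]+.001)*0+(l[2]-floorz(l[0]))*np.cos(a),np.round(s['wrist_force'],1),np.round(s['ft_torque'],2))
E
python3 st.py
```

```text
time: 8.48
eef_pos: [0.585, 0.2738, 0.1555]
tool_rot: [-3.018, -0.086, -0.809]
wrist_force: [1.4, -0.8, 0.9]
gripper_width: 0.0171
[-0.0458  0.0004  0.0223] 30.0 [0.  0.1] along 0.045629844222989 above 0.0008045596222515111 [ 1.4 -0.8  0.9] [ 0.06 -0.17 -0.03]
```

```bash
python3 -m creep '[{"travel":[-0.006,0,-0.002],"twist":[0,0,0]},{"travel":[-0.012,0,-0.004],"twist":[0,0,0]},{"travel":[-0.018,0,-0.006],"twist":[0,0,0]},{"travel":[-0.024,0,-0.008],"twist":[0,0,0]},{"travel":[-0.030,0,-0.010],"twist":[0,0,0]},{"travel":[-0.036,0,-0.012],"twist":[0,0,0]},{"travel":[-0.036,0,-0.012],"twist":[0,0,0]}]'
python3 st.py
python3 - <<'E'
from h import *
ds=[cam(n) for n in ('scene','top')]
out=[cv2.resize(d['img'][y:y+h,x:x+w,::-1],(400,400),interpolation=cv2.INTER_CUBIC) for d,(x,y,w,h) in zip(ds,[(410,260,110,110),(165,100,80,80)])]
cv2.imwrite('pics/a4.png',np.hstack(out))
E
```

```text
time: 9.35
eef_pos: [0.5735, 0.273, 0.1529]
tool_rot: [-3.019, -0.085, -0.808]
wrist_force: [-0.1, -0.3, 0.9]
gripper_width: 0.0167
[-0.0575  0.0001  0.0197] 30.0 [0. 0.] along 0.05761474154770071 above 0.0006939426429113977 [-0.1 -0.3  0.9] [ 0.07  0.24 -0.01]
```

View pics/a4.png

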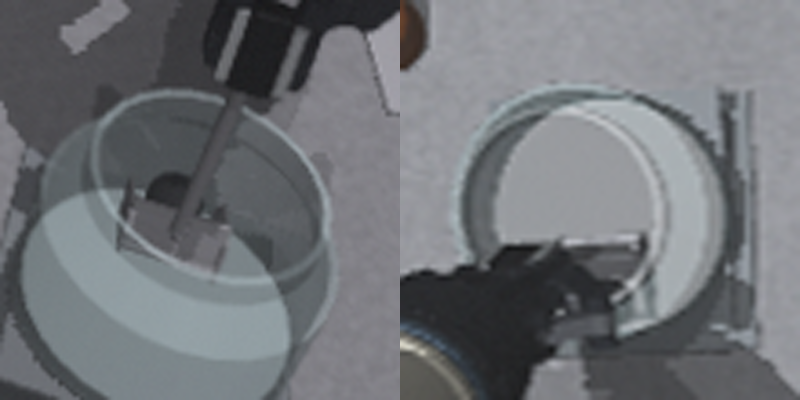

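The scene crop shows the ball at (175,190), at the front of the tipped scoop's basket. I push on to the wall in small steps.

```bash
python3 -m creep '[{"travel":[-0.0025,0,-0.0008],"twist":[0,0,0]},{"travel":[-0.005,0,-0.0016],"twist":[0,0,0]},{"travel":[-0.005,0,-0.0016],"twist":[0,0,0]}]'; python3 st.py
python3 -m creep '[{"travel":[-0.0025,0,-0.0008],"twist":[0,0,0]},{"travel":[-0.005,0,-0.0016],"twist":[0,0,0]},{"travel":[-0.005,0,-0.0016],"twist":[0,0,0]}]'; python3 st.py
```

```text
time: 9.82
eef_pos: [0.5723, 0.2729, 0.1527]
tool_rot: [-3.019, -0.085, -0.809]
wrist_force: [0.6, -0.0, 0.2]
gripper_width: 0.0169
[-0.0586  0.0002  0.0196] 30.0 [0. 0.] along 0.058711495077589666 above 0.0008248307427375548 [ 0.6 -0.   0.2] [ 0.02  0.06 -0.05]
time: 10.2
eef_pos: [0.5709, 0.273, 0.1525]
tool_rot: [-3.018, -0.086, -0.809]
wrist_force: [1.4, 0.1, -1.0]
gripper_width: 0.0168
[-0.0599  0.0003  0.0194] 30.0 [0.  0.1] along 0.06002466929670717 above 0.0008994864206538803 [ 1.4  0.1 -1. ] [-0.02 -0.26 -0.06]
```

```bash
python3 -m creep '[{"travel":[-0.003,0,-0.001],"twist":[0,0,0]},{"travel":[-0.003,0,-0.001],"twist":[0,0,0]}]'; python3 st.py
python3 - <<'E'
from h import *
np.set_printoptions(precision=4,suppress=True)
j=np.load('fit.npz')['jar']
l,t,e=lip_now(j)
# rise with righting: keep lip clear of the wall
for dx,dz,ti in ((.003,.003,30),(.004,.006,25),(.006,.010,20),(.006,.015,14),(.006,.020,8),(.006,.025,0)): print(dx,dz,ti,*rel(*lip_pose(j,[l[0]+dx,0,l[2]+dz],ti)))
E
```

```text
time: 10.45
eef_pos: [0.5702, 0.273, 0.1525]
tool_rot: [-3.018, -0.086, -0.81]
wrist_force: [4.0, 0.2, -0.4]
gripper_width: 0.017
[-0.0606  0.0004  0.0193] 30.0 [0.  0.1] along 0.0607301637863026 above 0.0009472098441529336 [ 4.   0.2 -0.4] [-0.01 -0.75 -0.02]
0.003 0.003 30 [ 0.014   0.001  -0.0033] [-0.0006 -0.0005 -0.0001]
0.004 0.006 25 [0.0539 0.001  0.0115] [-0.0006 -0.056  -0.0001]
0.006 0.01 20 [0.0964 0.001  0.0278] [-0.0007 -0.1116 -0.0001]
0.006 0.015 14 [0.1377 0.001  0.0461] [-0.0007 -0.1783 -0.    ]
0.006 0.02 8 [0.1754 0.001  0.0677] [-0.0007 -0.2449 -0.    ]
0.006 0.025 0 [0.2168 0.001  0.1056] [-0.0007 -0.3338  0.    ]
```

Contact with the wall shows (4 N at 61 mm). Now I back off a little and right the scoop while rising.

```bash
python3 -m creep '[{"travel":[0.007,0,-0.0017],"twist":[0,0,0]},{"travel":[0.014,0,-0.0033],"twist":[0,0,0]},{"travel":[0.034,0,0.004],"twist":[0,-0.028,0]},{"travel":[0.054,0,0.0115],"twist":[0,-0.056,0]},{"travel":[0.075,0,0.02],"twist":[0,-0.084,0]},{"travel":[0.0964,0,0.0278],"twist":[0,-0.1116,0]},{"travel":[0.117,0,0.037],"twist":[0,-0.145,0]},{"travel":[0.1377,0,0.0461],"twist":[0,-0.1783,0]},{"travel":[0.1565,0,0.057],"twist":[0,-0.211,0]},{"travel":[0.1754,0,0.0677],"twist":[0,-0.2449,0]},{"travel":[0.196,0,0.0867],"twist":[0,-0.289,0]},{"travel":[0.2168,0,0.1056],"twist":[0,-0.3338,0]}]'; python3 st.py
python3 - <<'E'
from h import *
ds=[cam(n) for n in ('scene','wrist')]
out=[cv2.resize(d['img'][y:y+h,x:x+w,::-1],(400,400),interpolation=cv2.INTER_CUBIC) for d,(x,y,w,h) in zip(ds,[(410,240,120,120),(200,80,240,240)])]
cv2.imwrite('pics/a5.png',np.hstack(out))
E
```

```text
time: 11.95
eef_pos: [0.6416, 0.277, 0.157]
tool_rot: [-3.139, -0.09, 0.006]
wrist_force: [0.2, 0.7, -1.4]
gripper_width: 0.0168
[-0.0556  0.0003  0.044 ] -0.2 [0.  0.1] along 0.05070400701943492 above 0.02406789712818913 [ 0.2  0.7 -1.4] [ 0.07 -0.08  0.02]
```

View pics/a5.png

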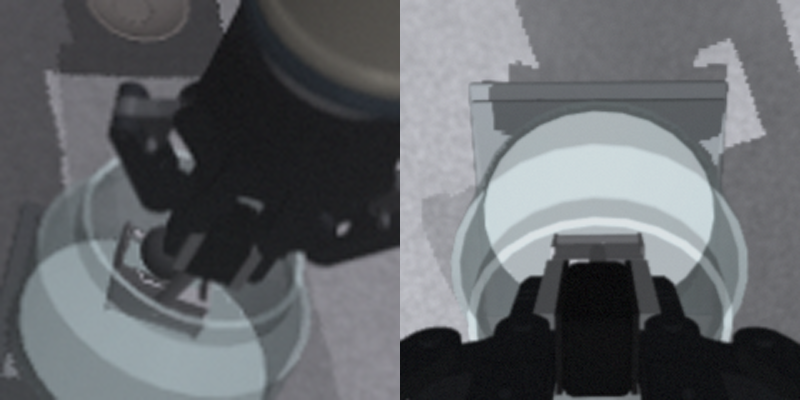

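The ball sits in the basket at (160,250) in the scene crop. Next I lift it out gently.

```bash
python3 -m creep '[{"travel":[0.003,0,-0.01],"twist":[0,0,0]},{"travel":[0.008,0,-0.035],"twist":[0,0,0]},{"travel":[0.015,0,-0.07],"twist":[0,0,0]},{"travel":[0.015,0,-0.11],"twist":[0,0,0]},{"travel":[0.015,0,-0.15],"twist":[0,0,0]},{"travel":[0.015,0,-0.2],"twist":[0,0,0]},{"travel":[0.015,0,-0.25],"twist":[0,0,0]},{"travel":[0.015,0,-0.3],"twist":[0,0,0]},{"travel":[0.015,0,-0.35],"twist":[0,0,0]},{"travel":[0.015,0,-0.39],"twist":[0,0,0]},{"travel":[0.015,0,-0.415],"twist":[0,0,0]},{"travel":[0.015,0,-0.42],"twist":[0,0,0]}]'; python3 st.py
python3 - <<'E'
from h import *
np.set_printoptions(precision=3,suppress=True)
d=cam('scene')
cv2.imwrite('pics/a6.png',cv2.resize(d['img'][150:350,350:610,::-1],(520,400)))
f=np.load('fit.npz');pan=f['pan'];sc=pan.copy()
# scoop footprint centre (x -.07..-.02 rel. grip) on pan middle; grip offset +.045
for z in (.18,.075,.0635): print(rel(*lip_pose(pan,[-.025,0,z],0)),lip_pose(pan,[-.025,0,z],0)[0])
E
```

```text
time: 13.55
eef_pos: [0.6467, 0.2771, 0.2838]
tool_rot: [-3.139, -0.089, 0.0]
wrist_force: [0.4, 0.1, -0.9]
gripper_width: 0.017
[-0.0502  0.0002  0.1705] -0.0 [0.  0.1] along 0.01912118108702581 above 0.14668084549059968 [ 0.4  0.1 -0.9] [-0.01 -0.1  -0.  ]
(array([-0.142,  1.814, -0.034]), array([-0.   ,  0.   ,  0.073])) [ 0.635 -0.269  0.293]
(array([-0.142,  1.815,  0.316]), array([-0.   ,  0.   ,  0.073])) [ 0.635 -0.269  0.188]
(array([-0.142,  1.815,  0.354]), array([-0.   ,  0.   ,  0.073])) [ 0.635 -0.269  0.177]
```

View pics/a6.png

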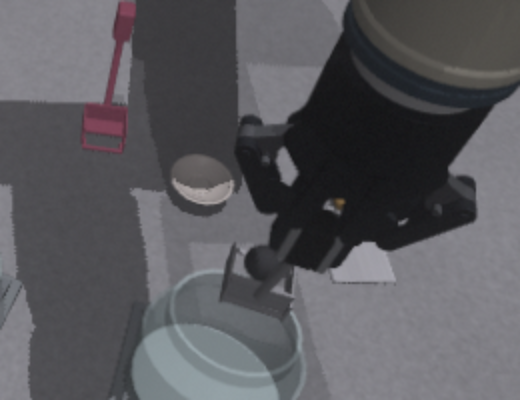

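The ball lies in the scoop at (262,262), clear of the jar, and the jar is empty. Now I carry it to the balance.

```bash
python3 -m creep '[{"travel":[-0.002,0.015,-0.004],"twist":[0,0,0]},{"travel":[-0.005,0.05,-0.02],"twist":[0,0,0]},{"travel":[-0.01,0.11,-0.035],"twist":[0,0,0]},{"travel":[-0.015,0.18,-0.035],"twist":[0,0,0]},{"travel":[-0.022,0.26,-0.035],"twist":[0,0,0]},{"travel":[-0.03,0.34,-0.035],"twist":[0,0,0]},{"travel":[-0.036,0.42,-0.035],"twist":[0,0,0]},{"travel":[-0.043,0.5,-0.035],"twist":[0,0,0]},{"travel":[-0.05,0.58,-0.035],"twist":[0,0,0]},{"travel":[-0.057,0.66,-0.035],"twist":[0,0,0]},{"travel":[-0.063,0.74,-0.035],"twist":[0,0,0]},{"travel":[-0.07,0.82,-0.035],"twist":[0,0,0]}]' | egrep 'time|eef|force'
python3 -m creep '[{"travel":[-0.006,0.08,0],"twist":[0,0,0.006]},{"travel":[-0.013,0.16,0],"twist":[0,0,0.012]},{"travel":[-0.02,0.24,0],"twist":[0,0,0.018]},{"travel":[-0.026,0.32,0],"twist":[0,0,0.024]},{"travel":[-0.033,0.4,0],"twist":[0,0,0.03]},{"travel":[-0.04,0.48,0],"twist":[0,0,0.036]},{"travel":[-0.048,0.56,0],"twist":[0,0,0.043]},{"travel":[-0.056,0.64,0],"twist":[0,0,0.05]},{"travel":[-0.063,0.72,0],"twist":[0,0,0.057]},{"travel":[-0.07,0.80,0],"twist":[0,0,0.064]},{"travel":[-0.076,0.86,0],"twist":[0,0,0.07]},{"travel":[-0.08,0.90,0],"twist":[0,0,0.073]}]'
python3 - <<'E'
from h import *
np.set_printoptions(precision=4,suppress=True)
pan=np.load('fit.npz')['pan']; print(lip_now(pan))
for z in (.18,.08,.0635): print(rel(*lip_pose(pan,[-.03,0,z],0)))
E
```

```text
time: 15.1
eef_pos: [0.6395, 0.0287, 0.2937]
wrist_force: [-0.9, -0.7, -2.2]
time: 16.6
eef_pos: [0.6308, -0.2419, 0.2934]
tool_rot: [-3.139, 0.092, 0.001]
wrist_force: [0.7, 0.4, -2.2]
gripper_width: 0.0169
(array([-0.0306,  0.0268,  0.1801]), np.float64(-0.0), array([-0.1,  0. ]))
(array([0.002 , 0.0888, 0.0002]), array([-0.0005,  0.0005, -0.001 ]))
(array([0.0023, 0.089 , 0.3335]), array([-0.0005,  0.0005, -0.001 ]))
(array([0.0023, 0.0891, 0.3885]), array([-0.0005,  0.0005, -0.001 ]))
```

```bash
python3 -m creep '[{"travel":[0.001,0.035,0.0],"twist":[0,0,0]},{"travel":[0.002,0.06,0.01],"twist":[0,0,0]},{"travel":[0.002,0.08,0.04],"twist":[0,0,0]},{"travel":[0.002,0.09,0.08],"twist":[0,0,0]},{"travel":[0.002,0.09,0.12],"twist":[0,0,0]},{"travel":[0.002,0.09,0.17],"twist":[0,0,0]},{"travel":[0.002,0.09,0.22],"twist":[0,0,0]},{"travel":[0.002,0.09,0.265],"twist":[0,0,0]},{"travel":[0.002,0.09,0.3],"twist":[0,0,0]},{"travel":[0.002,0.09,0.325],"twist":[0,0,0]},{"travel":[0.002,0.09,0.334],"twist":[0,0,0]},{"travel":[0.002,0.09,0.334],"twist":[0,0,0]}]'
python3 - <<'E'
from h import *
np.set_printoptions(precision=4,suppress=True)
pan=np.load('fit.npz')['pan']; print(lip_now(pan))
for z in (.066,.063): print(rel(*lip_pose(pan,[-.03,0,z],0)))
d=cam('scene');t=cam('top')
a=cv2.resize(d['img'][100:300,130:330,::-1],(400,400));b=cv2.resize(t['img'][100:230,340:470,::-1],(400,400))
cv2.imwrite('pics/a7.png',np.hstack([a,b]))
E
```

```text
time: 18.1
eef_pos: [0.63, -0.2676, 0.1934]
tool_rot: [-3.14, 0.091, 0.001]
wrist_force: [-0.6, -0.6, -1.3]
gripper_width: 0.017
(array([-0.03  ,  0.001 ,  0.0801]), np.float64(-0.0), array([-0.,  0.]))
(array([-0.0003,  0.0029,  0.0469]), array([-0.0004,  0.0003, -0.0004]))
(array([-0.0003,  0.0029,  0.0569]), array([-0.0004,  0.0003, -0.0004]))
```

View pics/a7.png

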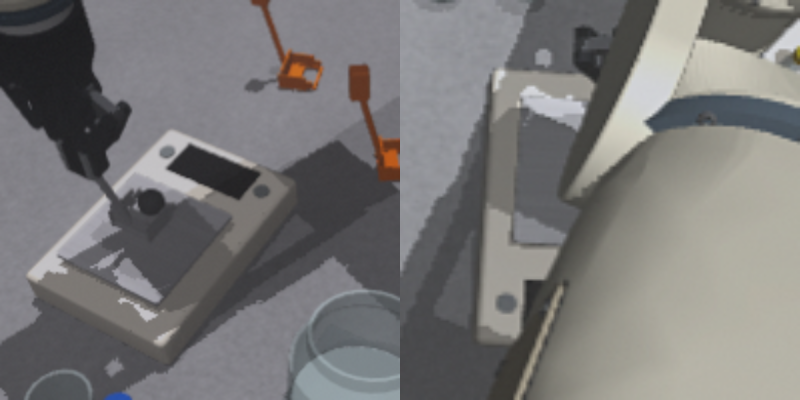

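The ball is still in the scoop at (151,203), above the pan's middle. I lower it until it touches.

```bash
python3 -m creep '[{"travel":[0,0.002,0.015],"twist":[0,0,0]},{"travel":[0,0.003,0.03],"twist":[0,0,0]},{"travel":[0,0.003,0.04],"twist":[0,0,0]},{"travel":[0,0.003,0.047],"twist":[0,0,0]},{"travel":[0,0.003,0.047],"twist":[0,0,0]}]' | egrep 'eef|force'
for i in 1 2 3; do python3 -m creep '[{"travel":[0,0,0.0033],"twist":[0,0,0]},{"travel":[0,0,0.0033],"twist":[0,0,0]}]' | egrep 'eef|force'; done
```

```text
eef_pos: [0.6297, -0.2684, 0.1789]
wrist_force: [0.6, 0.5, -2.3]
eef_pos: [0.6298, -0.2684, 0.1782]
wrist_force: [-0.3, 0.5, -3.0]
eef_pos: [0.6298, -0.2684, 0.1771]
wrist_force: [0.1, 0.2, -2.7]
eef_pos: [0.63, -0.2685, 0.1765]
wrist_force: [-0.6, -1.0, 0.6]
```

```bash
python3 -m creep '[{"travel":[0,0,0.001],"twist":[0,0,0]},{"travel":[0,0,0.001],"twist":[0,0,0]}]' 1 20 | egrep 'eef|force'
python3 -m creep '[{"travel":[0,0,0.001],"twist":[0,0,0]},{"travel":[0,0,0.001],"twist":[0,0,0]},{"travel":[0,0,0.001],"twist":[0,0,0]},{"travel":[0,0,0.001],"twist":[0,0,0]},{"travel":[0,0,0.001],"twist":[0,0,0]},{"travel":[0,0,0.001],"twist":[0,0,0]},{"travel":[0,0,0.001],"twist":[0,0,0]},{"travel":[0,0,0.001],"twist":[0,0,0]}]' 0 20
python3 -m creep '[{"travel":[0,0,-0.02],"twist":[0,0,0]},{"travel":[0,0,-0.06],"twist":[0,0,0]},{"travel":[0,0,-0.12],"twist":[0,0,0]},{"travel":[0,0,-0.2],"twist":[0,0,0]},{"travel":[0,0,-0.3],"twist":[0,0,0]},{"travel":[0,0,-0.4],"twist":[0,0,0]},{"travel":[0,0,-0.45],"twist":[0,0,0]},{"travel":[0,0,-0.45],"twist":[0,0,0]}]'
python3 - <<'E'
from h import *
d=cam('scene');w=cam('wrist')
a=cv2.resize(d['img'][100:300,130:330,::-1],(400,400));b=cv2.resize(w['img'][:,:,::-1],None,fx=.625,fy=.625)
b=cv2.copyMakeBorder(b,0,150,0,0,0)
cv2.imwrite('pics/a8.png',np.hstack([a,b]))
E
```

```text
eef_pos: [0.6301, -0.2685, 0.1764]
wrist_force: [-0.6, 0.2, 4.0]
time: 20.82
eef_pos: [0.6298, -0.2684, 0.1756]
tool_rot: [-3.14, 0.091, 0.001]
wrist_force: [0.1, 0.6, 0.4]
gripper_width: 0.0851
time: 21.82
eef_pos: [0.6304, -0.2687, 0.3122]
tool_rot: [3.14, -0.091, 0.003]
wrist_force: [0.3, 0.0, 0.4]
gripper_width: 0.0856
```

View pics/a8.png

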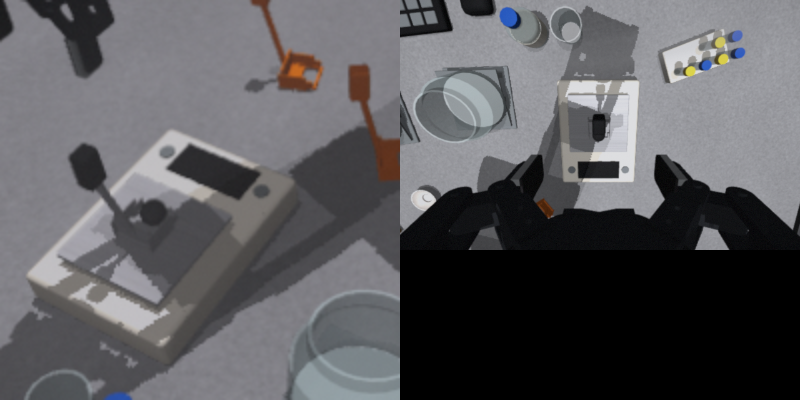

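The scoop stands upright on the pan's middle with the ball at (153,212) in it, and the gripper is clear above. I hand the job in.

```bash
python3 -c "
from cell import bot
print(bot.job_done(), bot.read_state()['time'])"
```

```text
the job is handed in; nothing more can be done
the job is handed in; nothing more can be done
```

The steel ball is in the black-gripped scoop, and the scoop is standing upright and released on the middle of the balance's pan. I handed the job in at about 22 s, under the 48 s limit.

- **Scooping:** I took the scoop by its grip, tipped it forward 30 degrees and lowered it into the jar. The lip touched the floor within 1 mm of where I expected it. I slid it under the ball until it met the wall, which gave 4 N with the lip about 61 mm from the floor's centre.
- **Placing:** I righted the scoop while rising, lifted it out and carried it across. Contact with the pan came at the height I had calculated. The basket's centre was planned about 5 mm off the pan's centre along its x axis.
- **Last checks:** The final pictures, taken after letting go, show the scoop standing on the pan with the ball in its basket and the open gripper well above it. The highest wrist reading I saw was 6.6 N, when the fingers closed on the grip, and nothing was knocked over.
- **Not checked as closely:** I judged the scoop's final position on the pan by eye rather than measuring it again. One estimate of the ball's height came out 5 mm above the model, but it did not affect the scooping. No check failed.

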